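# Fetch the cream jar from behind the bottles in the fridge tray and put it on the balance

### The arm

A 6-joint arm with a two-finger parallel gripper is mounted at the origin on the work surface. World frame = base frame: x ahead of the robot, y to its left, z up, the work surface at z = 0. Lengths are in m, angles in rad, forces in N, time in s.
With the tool pointing down it reaches from about 0.25 to 0.775 m from the base axis. Payload 4 kg.
Tool frame: the origin (TCP) lies midway between the tips of the shut fingers; the grasp point (between the pads) lies 19 mm behind it (robot.tcp_to_grasp is the z of the grasp point in the tool frame, in m); z points along the fingers, y is the line along which they close (so a half turn about z gives the same grasp; the last joint's range is limited). The gripper opens to 94 mm and grips with 3 to 60 N. Pads are 16 mm wide; open, the fingers measure 119 mm over their backs; the gripper's body (75 mm by 177 mm) begins 78 mm behind the grasp point.
Start: joints at [-1.351, 0.087, 1.371, -0, 1.684, -0.103], TCP at [0.174, -0.522, 0.206] pointing down, gripper open.
Joint ranges: [-3.1, 3.1], [-0.76, 2.03], [0.27, 2.55], [-1.08, 4.22], [0.17, 2.65], [-2.57, 2.57]. Speed limits (rad/s): [2.79, 2.79, 3.14, 3.14, 3.14, 3.14].

### API

Orientations are given as [roll, pitch, yaw] about the fixed x, y, z axes, in that order (R = Rz(yaw) Ry(pitch) Rx(roll)).
In Python, from bench import robot gives the robot as it stands. The module is installed in compiled form; this text tells all that it offers.
- The arm moves only by the tool move_arm, never from a script. Its argument "motion" is one flat list of numbers, 7 for each row, row after row: the turn, a rotation vector about the tool's x, y, z in units of 45 degrees (1.0 is 45 degrees), then the shift along the tool's x, y, z in units of 100 mm (1.0 is 100 mm), then the opening, from 0 (shut) to 1 (fully open). A call has 1 to 12 rows; each row shifts and turns the commanded pose from where the row before left it, along the tool's axes as they then stand; what a row does not reach is not made up. A row lasts 1/12 s, in which the tool goes at most 41.7 mm and 7.16 degrees, less where a joint would pass 70% of its speed; a pose out of reach is approached as far as the arm can. A call with a number of a shift or a turn outside -1 to 1 is refused whole. A call with a gripper value outside its range is refused whole. The fingers move at their own pace and stop on an object; the grip force is fixed at half the most. Time passes only in rows, so rows that do not move let the fingers close. It gives the time, the measured TCP pose, the force, the opening and the grip force at its end, in the units of the state.
- robot.get_obs(): the state, without advancing time (a new reading comes with each control period).
- robot.snapshot(name): name is "scene" or "top"; returns the picture (400x640x3 uint8, red, green, blue); there is no depth.
- robot.get_calibration(name): a dict with "fx", "fy", "cx", "cy" (pixels), "R" (3x3) and "t" (3): a world point X has camera coordinates R X + t. Camera axes: x right, y down, z forward; pixel columns grow to the right and rows downward; lengths in m; the calibration is good to about 2 mm. A picture is of the moment at which its call begins. get_calibration takes no time and is no camera call.
- robot.close_job(): hands the job in; it is judged then, once.
The state is a dict: "time": time; "joint_positions": joint angles; "qvel": joint speeds; "joint_torque": joint torques, N m; "tool_pos": TCP position; "ee_rot": TCP orientation; "wrist_force": force on the tool from outside, world axes, zero at the start; "wrist_torque": the same for the moment, N m; "width": finger opening in m; "finger_force": force on a finger pad.
Only numpy, scipy, OpenCV 4.12 (cv2) and the standard library are available. Lean on these libraries where they do the work, as an engineer would, in place of code of your own. Each camera call takes 0.05 s, during which the arm holds its last target. There are 200 camera calls.

### The job

The low cream jar in the fridge's stock tray is hemmed in by three tall bottles: move all three bottles out first and stand them in the shallow instrument tray at the side. Then take the jar out and set it down gently in the middle of the balance pan, and only after that put every bottle back upright in the stock tray where it stood before, each on its own old spot. Keep bottles and jar from tipping over and leave the thermometer, the carton and the pump bottle where they are.

Things in the scene. Friction and masses are not known exactly. Their poses are not given: they have to be found in the camera images.
- stock_tray: Fixed open sheet-steel fridge tray, 260 (its x) x 230 x 45 high, walls and floor 3 thick, bar handle low on its -x front. Origin: centre of its underside, on the bench; x points to the rear. The jar stands on its middle line about 55 behind the centre, with one bottle at its left, one at its right and one in front (handle side), each about 61 from it between centres; which is where varies.
- side_tray: Fixed shallow instrument tray of bright metal, empty at the start, 280 (along its x) x 124 (y), rim 12 high and 3 thick, floor 2 thick: the side area for the bottles, room for three in a row along x. Origin: centre of its underside, on the bench. It stands to the left or right of the stock tray, the balance on the other side.
- balance: Fixed white top-pan balance, about 240 x 160, with display and keys on the side towards the robot. Round flat steel pan, 128 across, its top 64 above the bench, not moving. Origin: on the bench straight below the pan's centre.
- cream_jar: Loose low white cream jar, round, 55 across at the lid (53 below), 50 high, about 0.14 kg. Origin: centre of its underside, z up.
- round_bottle: Loose round amber glass bottle with paper label, body 50 across up to 72, sloping shoulder to 88, neck 25 across, black screw cap 30 across from 101 to 125 (its top), about 0.2 kg. The cap is the place to grip, from above. Origin: centre of its underside, z up.
- square_bottle: Loose square white plastic bottle, body 46 x 46 up to 68, shoulder to 78, neck 30 across, white round screw cap 36 across from 89 to 113 (its top), about 0.16 kg. Grip the cap from above. Origin: centre of its underside, z up. x and y run square to the body's sides.
- metal_bottle: Loose slim bare aluminium bottle, the tallest, body 46 across up to 96, shoulder to 110, neck 25 across, black screw cap 29 across from 119 to 143 (its top), about 0.18 kg. Grip the cap from above. Origin: centre of its underside, z up.
- thermometer: Bystander: loose flat white fridge thermometer with a small display, 46 x 62 x 18 high, lying in a front corner of the stock tray; must stay. Origin: centre of its underside, z up.
- carton: Bystander: loose white carton with a blue band, 55 x 85 x 32 high, on the bench beyond the stock tray; must stay. Origin: centre of its underside, z up.
- pump_bottle: Bystander: loose clear hand-gel bottle with a white pump head, 64 across, 191 high, on the bench beyond the stock tray; must stay. Origin: centre of its underside, z up.

How it is judged:
By the outcome, as a careful person would: the job done as asked, in the order asked, and still so for the second after the job is handed in, with the robot touching nothing.
It also fails if it takes over 152 s, if anything falls off the work surface, if the arm or the gripper's body presses on something with over 40 N, if the wrist force passes 120 N, or if a joint passes its speed limit or range.

## Working session

There is one attempt and no reset: what is moved stays moved. The work goes in short steps, Python scripts to look and compute and a tool call to move; the robot and the scene stay as the last step left them, time stands still between calls to the robot, and variables do not carry over. Pictures are saved under pics/ and viewed, at most 14 in all, crops included, and the job is handed in when it is done.

Besides the shell and the picture viewer there is one more tool, called after "Emit:" as a command line: name --argument value ..., lists and objects as JSON in quotes. move_arm: Moves the arm, as the interface text tells. Shifts and turns lie within -1 to 1; 1 stands for 100 mm of shift or 45 degrees of turn. Its arguments: {"type":"object","properties":{"motion":{"type":"array","items":{"type":"number"}}},"required":["motion"]}

```bash
mkdir -p pics; python3 - <<'E'
from bench import robot
import cv2,numpy as np
o=robot.get_obs();print({k:np.round(v,3) for k,v in o.items()}, robot.tcp_to_grasp)
for n in("scene","top"):
    im=robot.snapshot(n);cv2.imwrite(f"pics/{n}0.png",im[:,:,::-1])
    c=robot.get_calibration(n);print(n,c['fx'],c['fy'],c['cx'],c['cy'],np.round(c['R'],4).tolist(),np.round(c['t'],4).tolist())
E
```

```text
{'time': np.float64(0.0), 'joint_positions': array([-1.351,  0.088,  1.372, -0.   ,  1.684, -0.103]), 'qvel': array([-0.   , -0.   ,  0.   , -0.001,  0.   , -0.002]), 'joint_torque': array([ 0.0000e+00, -3.4018e+01, -3.0242e+01,  7.2000e-02,  3.3000e-02,
       -0.0000e+00]), 'tool_pos': array([ 0.174, -0.521,  0.204]), 'ee_rot': array([-3.139, -0.   ,  0.323]), 'wrist_force': array([-0.062,  0.12 ,  0.251]), 'wrist_torque': array([-0.038,  0.016,  0.009]), 'finger_force': np.float64(0.0), 'width': np.float64(0.094)} -0.0188
scene 517.7792151227318 517.7792151227318 325.82043025996524 199.0992596146625 [[0.3564, 0.9343, 0.0096], [0.7644, -0.2857, -0.578], [-0.5373, 0.2133, -0.816]] [-0.2187, -0.4222, 1.3762]
top 503.48527719779037 503.48527719779037 317.63226220817586 205.26624272001249 [[0.0023, -1.0, 0.0073], [-0.9962, -0.003, -0.0867], [0.0867, -0.0071, -0.9962]] [-0.0103, 0.5669, 1.0507]
```

View pics/scene0.png

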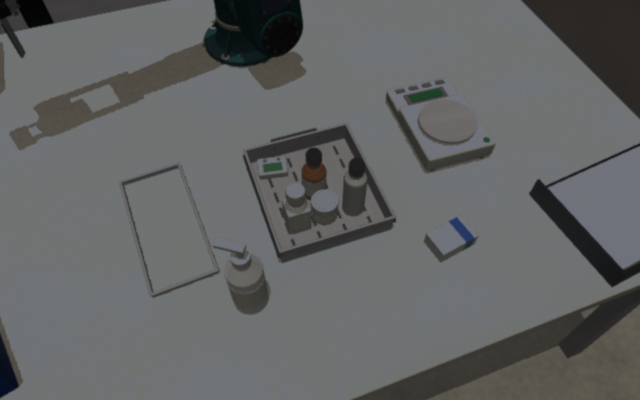

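View pics/top0.png

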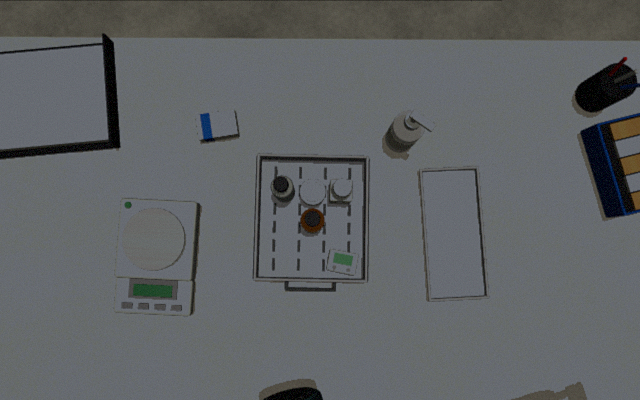

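The scene view shows the stock tray in the middle (about 318,188), the side tray at left (168,228) and the balance at right (448,120). In the top view, metal is at (283,186), the jar at (312,192), square at (342,188) and round at (312,219). The side tray is at (453,233), the pan at (154,239), the pump bottle at (407,130) and the carton at (220,125). I'll enlarge crops for measuring.

```bash
python3 - <<'E'
import cv2,numpy as np
def crop(n,x0,y0,w,h,s,out):
    im=cv2.imread(f"pics/{n}0.png")[y0:y0+h,x0:x0+w]
    im=cv2.resize(im,None,fx=s,fy=s,interpolation=cv2.INTER_CUBIC)
    im=np.clip(255*(im/255.)**0.7*1.3,0,255).astype(np.uint8)
    for i in range(0,w,10):
        cv2.line(im,(i*s,0),(i*s,4 if i%50 else 12),(0,0,255),1)
    for i in range(0,h,10):
        cv2.line(im,(0,i*s),(4 if i%50 else 12,i*s),(0,0,255),1)
    cv2.imwrite(out,im)
crop("top",250,150,125,100,6,"pics/ct.png")
crop("scene",240,120,160,120,5,"pics/cs.png")
E
```

```text
(no output)
```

View pics/ct.png

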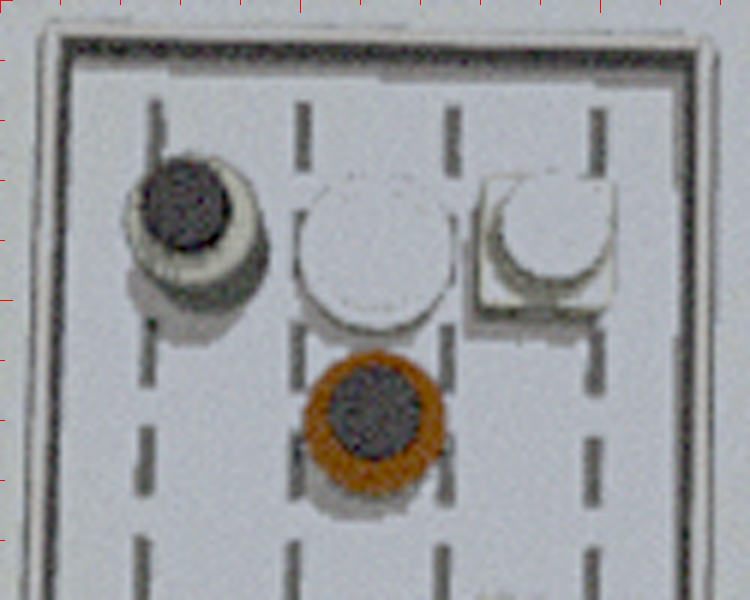

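View pics/cs.png

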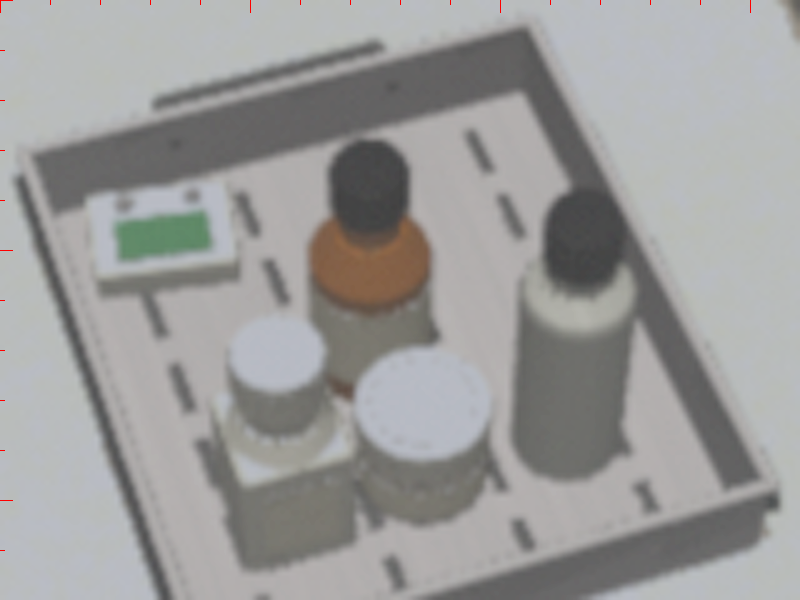

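Top crop: cap tops at about (184,202) metal, (375,412) round and (556,226) square, with the jar lid at (376,248). Scene crop: (585,220), (370,172), (278,353) and (423,403). Next I triangulate these and measure the trays and the pan.

```bash
cat > h.py <<'E'
import numpy as np,cv2
from bench import robot
C={n:robot.get_calibration(n) for n in("scene","top")}
def P(n):
    c=C[n];K=np.array([[c['fx'],0,c['cx']],[0,c['fy'],c['cy']],[0,0,1]]);return K@np.c_[np.array(c['R']),np.array(c['t'])]
def tri(a,b): # a scene px, b top px
    X=cv2.triangulatePoints(P("scene"),P("top"),np.array(a,float).reshape(2,1),np.array(b,float).reshape(2,1));X=(X[:3]/X[3]).ravel()
    r=[np.array(p)-(lambda q:q[:2]/q[2])(P(n)@np.r_[X,1]) for n,p in(("scene",a),("top",b))]
    return X,np.round(r,1).tolist()
def plane(n,p,z):
    c=C[n];R=np.array(c['R']);t=np.array(c['t']);o=-R.T@t
    d=R.T@np.array([(p[0]-c['cx'])/c['fx'],(p[1]-c['cy'])/c['fy'],1]);return o+d*(z-o[2])/d[2]
E
python3 - <<'E'
from h import *
S=lambda x,y:(240+x/5-.4,120+y/5-.4)
T=lambda x,y:(250+x/6-.4,150+y/6-.4)
for n,a,b,z in [("metal",(585,220),(184,202),.146),("round",(370,172),(375,412),.128),("square",(278,353),(556,226),.116),("jar",(423,403),(376,248),.053)]:
    X,r=tri(S(*a),T(*b));print(n,X.round(4),r,"top@z",plane("top",T(*b),z).round(4),"scene@z",plane("scene",S(*a),z).round(4))
im=cv2.imread("pics/top0.png");hsv=cv2.cvtColor(im,cv2.COLOR_BGR2HSV)
def pl(l,pts,z): print(l,[plane("top",p,z)[:2].round(4).tolist() for p in pts])
pl("stock corners",[(257,155),(369,157),(367,282),(254,280)],.045)
pl("side corners",[(420,168),(478,167),(487,299),(429,301)],.012)
pl("pump head",[(413,119)],.19);pl("pump body base",[(403,137)],.05)
pl("carton",[(219,125)],.032)
pl("pan",[(154,239)],.064)
for n,box in(("top",(110,190,205,325)),("scene",(380,70,500,180))):
    m=cv2.imread(f"pics/{n}0.png");x0,y0,x1,y1=box;g=cv2.GaussianBlur(cv2.cvtColor(m,cv2.COLOR_BGR2LAB)[y0:y1,x0:x1],(3,3),0)
    px=(154,239) if n=="top" else (447,120)
    v=g[px[1]-y0-8:px[1]-y0+8,px[0]-x0-8:px[0]-x0+8].reshape(-1,3).mean(0);print(n,v)
    d=np.abs(g[:,:,2].astype(float)-v[2])<2.5
    k=cv2.morphologyEx(d.astype(np.uint8)*255,cv2.MORPH_OPEN,np.ones((5,5)))
    cs=max(cv2.findContours(k,0,2)[0],key=cv2.contourArea);e=cv2.fitEllipse(cs);print(e, plane(n,(e[0][0]+x0,e[0][1]+y0),.064).round(4))
E
```

```text
metal [0.5988 0.064  0.1426] [[0.4, -0.0], [0.3, 0.1]] top@z [0.5982 0.0632 0.146 ] scene@z [0.6015 0.0634 0.146 ]
round [0.5334 0.0034 0.1225] [[0.4, -0.0], [0.4, 0.1]] top@z [0.5328 0.0025 0.128 ] scene@z [0.5381 0.0027 0.128 ]
square [ 0.5953 -0.0555  0.1125] [[0.5, -0.0], [0.5, 0.2]] top@z [ 0.5946 -0.0564  0.116 ] scene@z [ 0.5981 -0.0553  0.116 ]
jar [0.5948 0.003  0.0509] [[0.2, -0.0], [0.1, 0.0]] top@z [0.5945 0.0027 0.053 ] scene@z [0.5963 0.0027 0.053 ]
stock corners [[0.6714, 0.1196], [0.668, -0.117], [0.4061, -0.1112], [0.4098, 0.1225]]
side corners [[0.6502, -0.2317], [0.6529, -0.3584], [0.3686, -0.3704], [0.3642, -0.2465]]
pump head [[0.7121, -0.1824]]
pump body base [[0.7101, -0.1887]]
carton [[0.7388, 0.2035]]
pan [[0.4935, 0.3252]]
top [114.1171875  126.81640625 127.859375  ]
((43.325557708740234, 48.884708404541016), (61.96404266357422, 63.582462310791016), 59.822574615478516) [0.4937 0.3266 0.064 ]
scene [114.50390625 129.         128.88671875]
((57.275142669677734, 51.696205139160156), (95.96781158447266, 113.86634826660156), 83.28105163574219) [0.4946 0.3035 0.064 ]
```

Emit:
move_arm --motion '[0,0,0.137,0,0,0,0.6,0,0,0.137,0,0,0,0.6,0,0,0.137,0,0,0,0.6,0,0,0,0.26,-0.28,0,0.6,0,0,0,0.26,-0.28,0,0.6,0,0,0,0.26,-0.28,0,0.6,0,0,0,0.26,-0.28,0,0.6,0,0,0,0.26,-0.28,0,0.6,0,0,0,0.26,-0.28,0,0.6,0,0,0,0.26,-0.28,0,0.6,0,0,0,0.26,-0.28,0,0.6,0,0,0,0,0,0,0.6]'

```text
time: 1.1
tool_pos: [0.386, -0.2925, 0.2051]
ee_rot: [-3.138, -0.002, 0.008]
wrist_force: [-0.7, -0.5, -0.3]
width: 0.0564
finger_force: 0.0
```

Emit:
move_arm --motion '[0,0,0,0.26,-0.295,0,0.6,0,0,0,0.26,-0.295,0,0.6,0,0,0,0.26,-0.295,0,0.6,0,0,0,0.26,-0.295,0,0.6,0,0,0,0.26,-0.295,0,0.6,0,0,0,0.26,-0.295,0,0.6,0,0,0,0.26,-0.295,0,0.6,0,0,0,0.26,-0.295,0,0.6,0,0,0,0,0,0,0.6,0,0,0,0,0,0,0.6]'

```text
time: 1.93
tool_pos: [0.5907, -0.0607, 0.204]
ee_rot: [3.141, 0.003, 0.003]
wrist_force: [-0.9, -0.6, 0.7]
width: 0.0567
finger_force: 0.0
```

Emit:
move_arm --motion '[0,0,0,0.04,-0.05,0,0.6,0,0,0,0,0,0.2,0.6,0,0,0,0,0,0.2,0.6,0,0,0,0,0,0.2,0.6,0,0,0,0,0,0.2,0.6,0,0,0,0,0,0,0.6,0,0,0,0,0,0,0.6]'

```text
time: 2.52
tool_pos: [0.5931, -0.0578, 0.1246]
ee_rot: [-3.141, 0.003, -0.002]
wrist_force: [0.6, 0.7, 0.8]
width: 0.0566
finger_force: 0.0
```

```bash
cat > look.py <<'E'
import sys
from h import *
# look.py out x0 y0 w h s (cam)
out,cam=sys.argv[1],sys.argv[2];x0,y0,w,h,s=map(int,sys.argv[3:8])
o=robot.get_obs();print(o['time'],o['tool_pos'].round(4),o['qvel'].round(3))
im=robot.snapshot(cam)[:,:,::-1].copy();cv2.imwrite(f"pics/raw_{out}.png",im)
im=cv2.resize(im[y0:y0+h,x0:x0+w],None,fx=s,fy=s,interpolation=cv2.INTER_CUBIC)
cv2.imwrite(f"pics/{out}.png",np.clip(255*(im/255.)**0.7*1.3,0,255).astype(np.uint8))
E
python3 look.py a scene 200 80 200 150 4
```

```text
2.5167 [ 0.5931 -0.0578  0.1246] [ 0.008 -0.022 -0.058  0.001  0.    -0.002]
```

View pics/a.png

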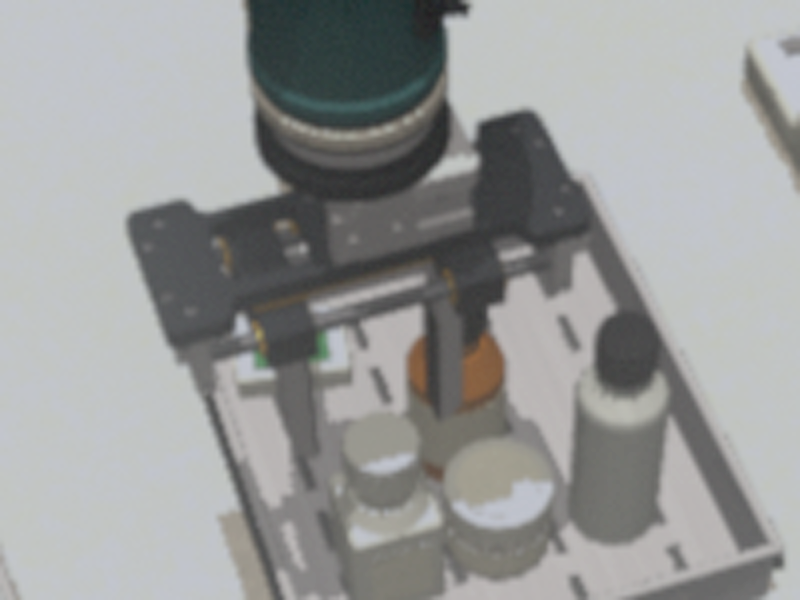

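The fingers straddle the square cap, with tips at about (312,455) and (447,415) and the cap at (381,440). I descend and close.

Emit:
move_arm --motion '[0,0,0,0.02,-0.01,0.2,0.6,0,0,0,0,0,0.2,0.6,0,0,0,0,0,0,0.6,0,0,0,0,0,0,0,0,0,0,0,0,0,0,0,0,0,0,0,0,0,0,0,0,0,0,0,0,0,0,0,0,0,0,0]'

```text
time: 3.23
tool_pos: [0.5977, -0.0559, 0.0878]
ee_rot: [3.141, -0.004, 0.0]
wrist_force: [0.1, -0.3, 4.3]
width: 0.0353
finger_force: 30.0
```

Emit:
move_arm --motion '[0,0,0,0,0,0,0,0,0,0,0,0,-0.1,0,0,0,0,0,0,-0.2,0,0,0,0,0,0,-0.25,0,0,0,0,0,0,-0.2,0,0,0,0,0,0.1,-0.1,0,0,0,0,0,0.2,0,0,0,0,0,-0.02,0.25,0,0,0,0,0,-0.02,0.3,0,0,0,0,0,-0.02,0.3,0,0,0,0,0,-0.02,0.3,0,0,0,0,0,0,0.3,0,0]'

```text
time: 4.23
tool_pos: [0.5873, -0.2325, 0.1696]
ee_rot: [-3.141, 0.002, -0.0]
wrist_force: [0.7, -0.4, -1.8]
width: 0.0352
finger_force: 30.0
```

Emit:
move_arm --motion '[0,0,0,0,0.3,0,0,0,0,0,0,0.2,0,0,0,0,0,0,0.15,0,0,0,0,0,0,0,0,0,0,0,0,0,0.25,0,0,0,0,0,0,0.25,0,0,0,0,0,0,0.15,0,0,0,0,0,0,0.05,0,0,0,0,0,0,0,0,0,0,0,0,0,0,0]'

```text
invalid input
```

Emit:
move_arm --motion '[0,0,0,0,0.3,0,0,0,0,0,0,0.2,0,0,0,0,0,0,0.15,0,0,0,0,0,0,0,0,0,0,0,0,0,0,0.25,0,0,0,0,0,0,0.25,0,0,0,0,0,0,0.15,0,0,0,0,0,0,0.05,0,0,0,0,0,0,0,0,0,0,0,0,0,0,0]'

```text
time: 5.07
tool_pos: [0.5889, -0.2949, 0.1011]
ee_rot: [3.142, -0.001, 0.001]
wrist_force: [0.4, 0.0, -0.4]
width: 0.0355
finger_force: 30.0
```

Emit:
move_arm --motion '[0,0,0,0,0,0.06,0,0,0,0,0,0,0.04,0,0,0,0,0,0,0.02,0,0,0,0,0,0,0,0,0,0,0,0,0,0,0]'

```text
time: 5.48
tool_pos: [0.5885, -0.2956, 0.0886]
ee_rot: [3.142, -0.0, -0.0]
wrist_force: [-0.4, 0.0, -0.7]
width: 0.0354
finger_force: 30.0
```

Emit:
move_arm --motion '[0,0,0,0,0,0.01,0,0,0,0,0,0,0.01,0,0,0,0,0,0,0,0]'

```text
time: 5.73
tool_pos: [0.5886, -0.2958, 0.0869]
ee_rot: [3.141, -0.001, -0.0]
wrist_force: [0.0, 0.2, -0.6]
width: 0.0355
finger_force: 30.0
```

Emit:
move_arm --motion '[0,0,0,0,0,0,0.6,0,0,0,0,0,0,0.6,0,0,0,0,0,0,0.6,0,0,0,0,0,-0.2,0.6,0,0,0,0,0,-0.3,0.6,0,0,0,0,0,-0.3,0.6,0,0,0,-0.06,-0.3,0,0.6,0,0,0,-0.06,-0.38,0,0.6,0,0,0,-0.06,-0.38,0,0.6,0,0,0,-0.06,-0.38,0,0.6,0,0,0,-0.06,-0.38,0,0.6,0,0,0,-0.06,-0.38,0,0.6]'

```text
time: 6.73
tool_pos: [0.552, -0.074, 0.1668]
ee_rot: [3.141, -0.001, -0.0]
wrist_force: [0.7, -0.0, -0.5]
width: 0.0558
finger_force: 0.0
```

```bash
python3 look.py b scene 100 80 200 150 4; python3 look.py b2 top 400 140 100 75 6
```

```text
6.7333 [ 0.552  -0.074   0.1668] [ 0.756 -0.319  0.352  0.004 -0.041  0.746]
6.7833 [ 0.551  -0.0668  0.1672] [-0.065  0.037 -0.054 -0.053 -0.03  -0.134]
```

View pics/b2.png

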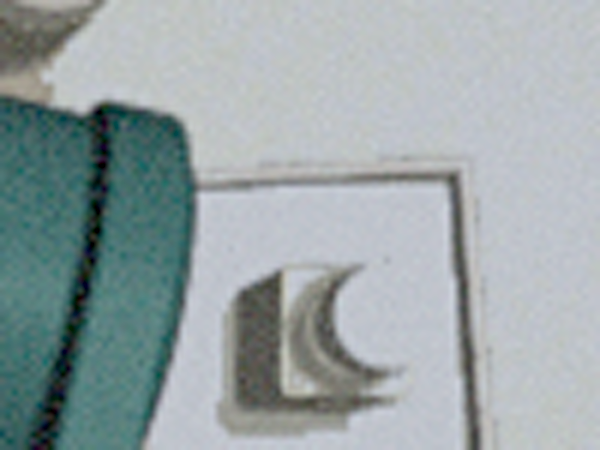

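The square bottle stands upright in the far part of the side tray, around (320,340) in the crop. The round bottle is next.

Emit:
move_arm --motion '[0,0,0,-0.06,-0.25,0,0.6,0,0,0,-0.06,-0.25,0,0.6,0,0,0,-0.06,-0.2,0,0.6,0,0,0,0,0,0,0.6,0,0,0,0,0,0,0.6]'

```text
time: 7.25
tool_pos: [0.5347, -0.0058, 0.1668]
ee_rot: [3.14, -0.001, 0.001]
wrist_force: [0.3, -0.3, -0.4]
width: 0.0567
finger_force: 0.0
```

Emit:
move_arm --motion '[0,0,0,-0.015,-0.09,0,0.6,0,0,0,0,0,0.2,0.6,0,0,0,0,0,0.25,0.6,0,0,0,0,0,0.2,0.6,0,0,0,0,0,0.04,0.6,0,0,0,0,0,0,0.6,0,0,0,0,0,0,0.6]'

```text
time: 7.83
tool_pos: [0.5336, 0.0028, 0.0982]
ee_rot: [3.141, -0.001, -0.001]
wrist_force: [-0.0, 0.7, 0.4]
width: 0.0564
finger_force: 0.0
```

Emit:
move_arm --motion '[0,0,0,0,0,0,0,0,0,0,0,0,0,0,0,0,0,0,0,0,0,0,0,0,0,0,0,0,0,0,0,0,0,0,0]'

```text
time: 8.25
tool_pos: [0.5334, 0.0033, 0.0983]
ee_rot: [3.141, -0.001, 0.0]
wrist_force: [-0.2, -0.1, 2.1]
width: 0.0292
finger_force: 30.0
```

Emit:
move_arm --motion '[0,0,0,0,0,-0.1,0,0,0,0,0,0,-0.2,0,0,0,0,0,0,-0.25,0,0,0,0,0,0,-0.2,0,0,0,0,0,0,-0.1,0,0,0,0,-0.1,0.15,0,0,0,0,0,-0.1,0.3,0,0,0,0,0,-0.1,0.3,0,0,0,0,0,-0.1,0.3,0,0,0,0,0,-0.1,0.3,0,0,0,0,0,-0.1,0.3,0,0,0,0,0,-0.1,0.3,0,0]'

```text
time: 9.25
tool_pos: [0.4619, -0.1926, 0.182]
ee_rot: [-3.141, 0.001, 0.0]
wrist_force: [0.5, -1.2, -1.9]
width: 0.0294
finger_force: 30.0
```

Emit:
move_arm --motion '[0,0,0,-0.08,0.3,0,0,0,0,0,-0.08,0.3,0,0,0,0,0,-0.08,0.27,0,0,0,0,0,-0.08,0.2,0,0,0,0,0,0,0.06,0,0,0,0,0,0,0,0,0,0,0,0,0,0,0.2,0,0,0,0,0,0,0.25,0,0,0,0,0,0,0.2,0,0,0,0,0,0,0.1,0,0,0,0,0,0,0,0,0,0,0,0,0,0,0]'

```text
time: 10.25
tool_pos: [0.4313, -0.3036, 0.1074]
ee_rot: [-3.141, 0.0, 0.001]
wrist_force: [0.6, -0.5, -1.6]
width: 0.0296
finger_force: 30.0
```

Emit:
move_arm --motion '[0,0,0,0,0,0.05,0,0,0,0,0,0,0.03,0,0,0,0,0,0,0.02,0,0,0,0,0,0,0,0,0,0,0,0,0,0,0]'

```text
time: 10.67
tool_pos: [0.4311, -0.3047, 0.0978]
ee_rot: [3.141, -0.0, -0.0]
wrist_force: [0.5, 0.5, -2.2]
width: 0.0294
finger_force: 30.0
```

Emit:
move_arm --motion '[0,0,0,0,0,0.01,0,0,0,0,0,0,0,0,0,0,0,0,0,0,0.6,0,0,0,0,0,0,0.6,0,0,0,0,0,0,0.6,0,0,0,0,0,-0.2,0.6,0,0,0,0,0,-0.3,0.6,0,0,0,0,0,-0.3,0.6,0,0,0,0.14,-0.3,0,0.6,0,0,0,0.16,-0.35,0,0.6,0,0,0,0.16,-0.35,0,0.6,0,0,0,0.16,-0.35,0,0.6]'

```text
time: 11.67
tool_pos: [0.4935, -0.1685, 0.177]
ee_rot: [3.141, -0.001, -0.001]
wrist_force: [1.0, 0.2, 0.4]
width: 0.0568
finger_force: 0.0
```

Emit:
move_arm --motion '[0,0,0,0.16,-0.35,0,0.6,0,0,0,0.16,-0.35,0,0.6,0,0,0,0.16,-0.35,0,0.6,0,0,0,0.16,-0.35,0,0.6,0,0,0,0.16,-0.35,0,0.6,0,0,0,0.16,-0.35,0,0.6,0,0,0,0,0,0,0.6,0,0,0,0,0,0,0.6]'

```text
time: 12.33
tool_pos: [0.5892, 0.0421, 0.176]
ee_rot: [3.141, 0.001, 0.004]
wrist_force: [0.5, -1.0, -0.4]
width: 0.0562
finger_force: 0.0
```

Emit:
move_arm --motion '[0,0,0,0.09,-0.21,0,0.6,0,0,0,0,0,0,0.6,0,0,0,0,0,0.2,0.6,0,0,0,0,0,0.2,0.6,0,0,0,0,0,0.15,0.6,0,0,0,0,0,0.05,0.6,0,0,0,0,0,0,0.6,0,0,0,0,0,0,0.6]'

```text
time: 13.0
tool_pos: [0.598, 0.0602, 0.117]
ee_rot: [3.141, -0.0, -0.001]
wrist_force: [0.0, -0.8, -0.3]
width: 0.0564
finger_force: 0.0
```

Emit:
move_arm --motion '[0,0,0,0,-0.03,0,0.6,0,0,0,0,0,0,0.6,0,0,0,0,0,0,0,0,0,0,0,0,0,0,0,0,0,0,0,0,0,0,0,0,0,0,0,0,0,0,0,0,0,0,0]'

```text
time: 13.58
tool_pos: [0.598, 0.0643, 0.1165]
ee_rot: [3.141, -0.0, 0.0]
wrist_force: [0.8, -0.2, -0.3]
width: 0.0283
finger_force: 30.0
```

Emit:
move_arm --motion '[0,0,0,0,0,-0.1,0,0,0,0,0,0,-0.2,0,0,0,0,0,0,-0.25,0,0,0,0,0,0,-0.2,0,0,0,0,0,0,-0.1,0,0,0,0,-0.04,0.15,0,0,0,0,0,-0.07,0.3,0,0,0,0,0,-0.07,0.3,0,0,0,0,0,-0.07,0.3,0,0,0,0,0,-0.07,0.3,0,0,0,0,0,-0.07,0.3,0,0,0,0,0,-0.07,0.3,0,0]'

```text
time: 14.58
tool_pos: [0.5511, -0.1318, 0.201]
ee_rot: [-3.141, 0.001, 0.0]
wrist_force: [0.1, 0.2, -0.9]
width: 0.0285
finger_force: 30.0
```

Emit:
move_arm --motion '[0,0,0,-0.07,0.3,0,0,0,0,0,-0.07,0.3,0,0,0,0,0,-0.07,0.3,0,0,0,0,0,-0.07,0.3,0,0,0,0,0,-0.07,0.28,0,0,0,0,0,-0.06,0.18,0,0,0,0,0,0,0,0,0,0,0,0,0,0,0,0,0,0,0,0,0,0.25,0,0,0,0,0,0,0.25,0,0,0,0,0,0,0.2,0,0,0,0,0,0,0,0]'

```text
time: 15.58
tool_pos: [0.5087, -0.293, 0.1258]
ee_rot: [-3.135, 0.009, 0.002]
wrist_force: [-0.1, 0.6, -2.2]
width: 0.0284
finger_force: 30.0
```

Emit:
move_arm --motion '[0,0,0,0,0,0,0,0,0,0,0,0,0,0]'

```text
time: 15.75
tool_pos: [0.512, -0.2961, 0.133]
ee_rot: [3.141, -0.002, 0.001]
wrist_force: [-0.4, -0.6, -1.5]
width: 0.0282
finger_force: 30.0
```

Target z is 0.1155, so 17 mm remain.

Emit:
move_arm --motion '[0,0,0,-0.01,0.03,0.08,0,0,0,0,0,0,0.05,0,0,0,0,0,0,0.03,0,0,0,0,0,0,0,0,0,0,0,0,0,0,0]'

```text
time: 16.17
tool_pos: [0.5099, -0.2996, 0.1155]
ee_rot: [-3.141, -0.0, -0.0]
wrist_force: [0.4, 0.8, -1.0]
width: 0.0284
finger_force: 30.0
```

Emit:
move_arm --motion '[0,0,0,0,0,0,0.6,0,0,0,0,0,0,0.6,0,0,0,0,0,0,0.6,0,0,0,0,0,-0.2,0.6,0,0,0,0,0,-0.25,0.6,0,0,0,0,0,-0.2,0.6,0,0,0,0.1,-0.3,0,0.9,0,0,0,0.11,-0.38,0,0.9,0,0,0,0.11,-0.38,0,0.9,0,0,0,0.11,-0.38,0,0.9,0,0,0,0.11,-0.38,0,0.9,0,0,0,0.11,-0.38,0,0.9]'

```text
time: 17.17
tool_pos: [0.5754, -0.0778, 0.1811]
ee_rot: [3.141, -0.001, -0.0]
wrist_force: [-0.2, -0.9, 0.5]
width: 0.0842
finger_force: 0.0
```

Emit:
move_arm --motion '[0,0,0,0.1,-0.38,0,0.9,0,0,0,0.1,-0.35,0,0.9,0,0,0,0,0,0,0.9,0,0,0,0,0,0,0.9]'

```text
time: 17.5
tool_pos: [0.5953, -0.0048, 0.1807]
ee_rot: [3.141, -0.0, 0.004]
wrist_force: [-0.6, -0.5, -0.7]
width: 0.085
finger_force: 0.0
```

```bash
python3 look.py d scene 100 80 200 150 4
```

```text
17.5 [ 0.5953 -0.0048  0.1807] [-0.054 -0.009  0.01  -0.017  0.002 -0.005]
```

View pics/d.png

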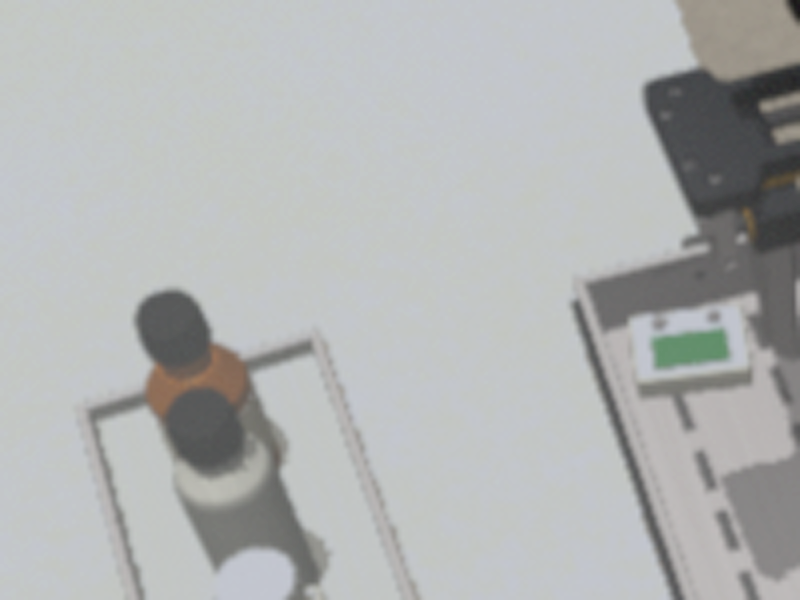

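All three bottles stand in a row in the side tray: round at (172,330), metal at (205,430) and square at (255,575). Now the jar.

Emit:
move_arm --motion '[0,0,0,0,-0.075,0.1,0.9,0,0,0,0,0,0.3,0.9,0,0,0,0,0,0.35,0.9,0,0,0,0,0,0.35,0.9,0,0,0,0,0,0.25,0.9,0,0,0,0,0,0,0.9,0,0,0,0,0,0,0.9]'

```text
time: 18.13
tool_pos: [0.5932, -0.0001, 0.0435]
ee_rot: [-3.141, 0.004, -0.002]
wrist_force: [-0.1, -0.3, 0.8]
width: 0.0843
finger_force: 0.0
```

Emit:
move_arm --motion '[0,0,0,0.01,-0.025,0.1,0.9,0,0,0,0,0,0.15,0.9,0,0,0,0,0,0,0.9,0,0,0,0,0,0,0.9]'

```text
time: 18.47
tool_pos: [0.5966, 0.0032, 0.0216]
ee_rot: [3.141, -0.002, -0.0]
wrist_force: [0.2, 0.2, 0.5]
width: 0.0845
finger_force: 0.0
```

Emit:
move_arm --motion '[0,0,0,0,0,0.03,0.9,0,0,0,0,0,0,0.9,0,0,0,0,0,0,0,0,0,0,0,0,0,0,0,0,0,0,0,0,0,0,0,0,0,0,0,0,0,0,0,0,0,0,0]'

```text
time: 19.05
tool_pos: [0.5961, 0.0033, 0.0176]
ee_rot: [3.141, -0.0, -0.0]
wrist_force: [0.1, -0.8, 0.5]
width: 0.0545
finger_force: 9.0
```

Emit:
move_arm --motion '[0,0,0,0,0,0,0,0,0,0,0,0,-0.1,0,0,0,0,0,0,-0.2,0,0,0,0,0,0,-0.3,0,0,0,0,0,0,-0.3,0,0,0,0,0,0,-0.2,0,0,0,0,0,0,-0.1,0,0,0,0,-0.05,-0.15,0,0,0,0,0,-0.1,-0.3,0,0,0,0,0,-0.1,-0.3,0,0,0,0,0,-0.1,-0.3,0,0,0,0,0,-0.1,-0.3,0,0]'

```text
time: 20.05
tool_pos: [0.5484, 0.1403, 0.1349]
ee_rot: [3.142, 0.005, -0.0]
wrist_force: [0.5, 0.3, -1.6]
width: 0.0546
finger_force: 30.0
```

```bash
python3 - <<'E'
from h import *
im=cv2.imread("pics/scene0.png");c=cv2.resize(im[75:175,380:505],None,fx=6,fy=6,interpolation=cv2.INTER_CUBIC)
cv2.imwrite("pics/pan.png",np.clip(255*(c/255.)**0.7*1.3,0,255).astype(np.uint8))
E
```

```text
(no output)
```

View pics/pan.png

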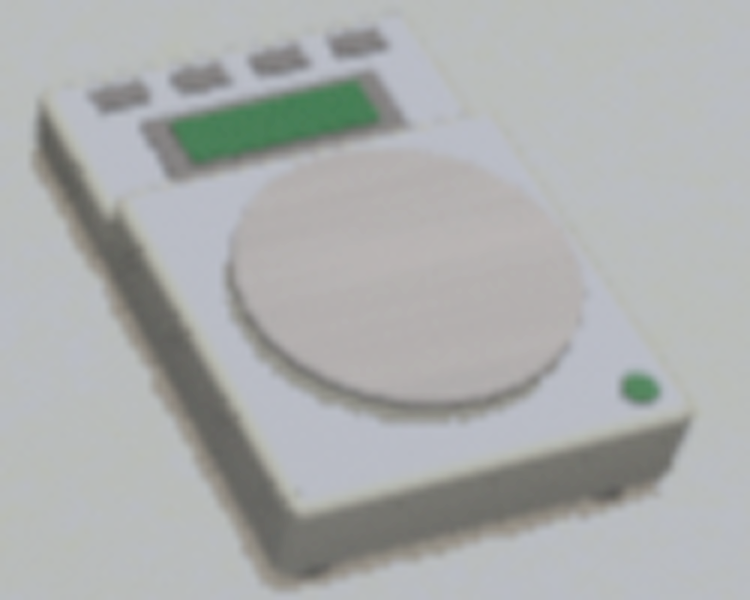

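The pan spans x 230–582 and y 150–402 in the crop, so its centre is at about (447.3,120.6).

```bash
python3 - <<'E'
from h import *
for b in((153.3,238.9),(154,239)):print(tri((447.3,120.6),b),plane("scene",(447.3,120.6),.064))
E
```

```text
(array([0.4940346 , 0.32926881, 0.05746306]), [[0.3, -0.0], [0.3, 0.1]]) [0.49926009 0.32555671 0.064     ]
(array([0.49412192, 0.32840185, 0.05773013]), [[0.6, -0.1], [0.6, 0.3]]) [0.49926009 0.32555671 0.064     ]
```

Emit:
move_arm --motion '[0,0,0,-0.09,-0.3,0,0,0,0,0,-0.09,-0.3,0,0,0,0,0,-0.09,-0.3,0,0,0,0,0,-0.09,-0.3,0,0,0,0,0,-0.08,-0.3,0,0,0,0,0,-0.06,-0.2,0,0,0,0,0,-0.03,-0.12,0,0,0,0,0,0,0,0,0,0,0,0,0,0,0,0,0,0,0,0,0,0.2,0,0,0,0,0,0,0.15,0,0,0,0,0,0,0,0,0,0,0,0,0,0,0]'

```text
invalid input
```

Emit:
move_arm --motion '[0,0,0,-0.09,-0.3,0,0,0,0,0,-0.09,-0.3,0,0,0,0,0,-0.09,-0.3,0,0,0,0,0,-0.09,-0.3,0,0,0,0,0,-0.08,-0.3,0,0,0,0,0,-0.06,-0.2,0,0,0,0,0,-0.03,-0.12,0,0,0,0,0,0,0,0,0,0,0,0,0,0,0,0,0,0,0,0,0,0.2,0,0,0,0,0,0,0.15,0]'

```text
time: 20.97
tool_pos: [0.4988, 0.3191, 0.1023]
ee_rot: [3.141, -0.001, -0.002]
wrist_force: [0.1, 0.1, -2.3]
width: 0.0544
finger_force: 30.0
```

Emit:
move_arm --motion '[0,0,0,0,0,0.05,0,0,0,0,0,0,0,0,0,0,0,0,0,0,0]'

```text
time: 21.22
tool_pos: [0.4983, 0.3193, 0.0974]
ee_rot: [3.141, 0.0, -0.002]
wrist_force: [0.5, -0.5, -1.1]
width: 0.0541
finger_force: 30.0
```

Emit:
move_arm --motion '[0,0,0,-0.025,-0.07,0.05,0,0,0,0,0,0,0.05,0,0,0,0,0,0,0.04,0,0,0,0,0,0,0.02,0,0,0,0,0,0,0.01,0,0,0,0,0,0,0,0,0,0,0,0,0,0,0]'

```text
time: 21.8
tool_pos: [0.4955, 0.3274, 0.0805]
ee_rot: [3.141, -0.0, 0.0]
wrist_force: [0.5, 0.4, -1.5]
width: 0.0546
finger_force: 30.0
```

Emit:
move_arm --motion '[0,0,0,0,0,0.01,0,0,0,0,0,0,0.005,0,0,0,0,0,0,0,0,0,0,0,0,0,0,0]'

```text
time: 22.13
tool_pos: [0.4955, 0.3274, 0.079]
ee_rot: [3.142, -0.0, 0.0]
wrist_force: [0.1, 0.6, -0.8]
width: 0.0543
finger_force: 30.0
```

Emit:
move_arm --motion '[0,0,0,0,0,0.005,0,0,0,0,0,0,0,0,0,0,0,0,0,0,0.75,0,0,0,0,0,0,0.75,0,0,0,0,0,0,0.75,0,0,0,0,0,-0.2,0.75,0,0,0,0,0,-0.35,0.75,0,0,0,0,0,-0.35,0.75,0,0,0,0,0,-0.2,0.75,0,0,0,0,0.35,0,0.6,0,0,0,0,0.38,0,0.6,0,0,0,0,0.38,0,0.6]'

```text
time: 23.13
tool_pos: [0.4956, 0.2159, 0.1894]
ee_rot: [-3.141, -0.002, 0.002]
wrist_force: [1.2, -0.7, -0.3]
width: 0.0567
finger_force: 0.0
```

```bash
python3 look.py e scene 380 70 125 100 6; python3 look.py e2 top 250 140 250 180 3
```

```text
23.1333 [0.4956 0.2159 0.1894] [-0.812 -0.432  0.485 -0.007 -0.04  -0.785]
23.1833 [0.4958 0.2088 0.1893] [ 0.055  0.048 -0.051  0.065 -0.034  0.14 ]
```

View pics/e.png

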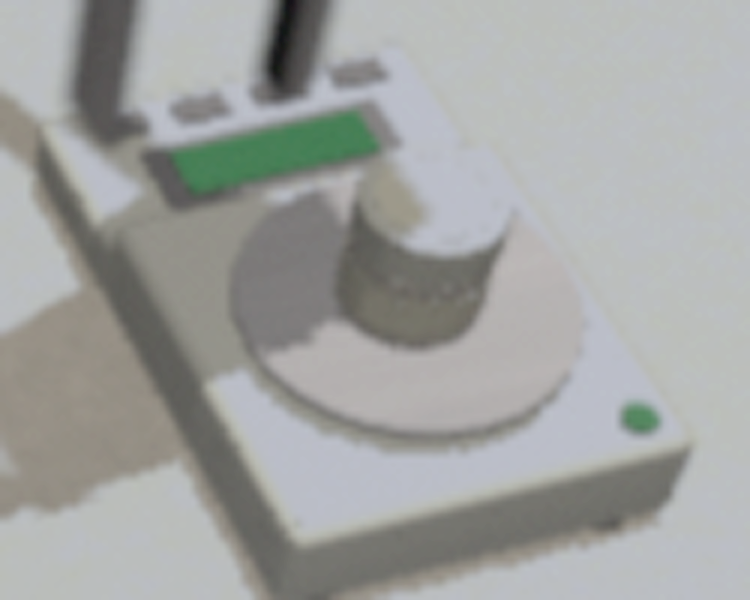

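The jar stands upright on the pan, with its base at about (411,293) and the pan centre at (406,306). I'll quantify this with the top view.

```bash
python3 - <<'E'
import cv2,numpy as np
im=cv2.imread("pics/raw_e2.png")[190:290,105:230]
im=cv2.resize(im,None,fx=6,fy=6,interpolation=cv2.INTER_CUBIC)
cv2.imwrite("pics/f.png",np.clip(255*(im/255.)**1.2*1.8,0,255).astype(np.uint8))
E
```

```text
(no output)
```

View pics/f.png

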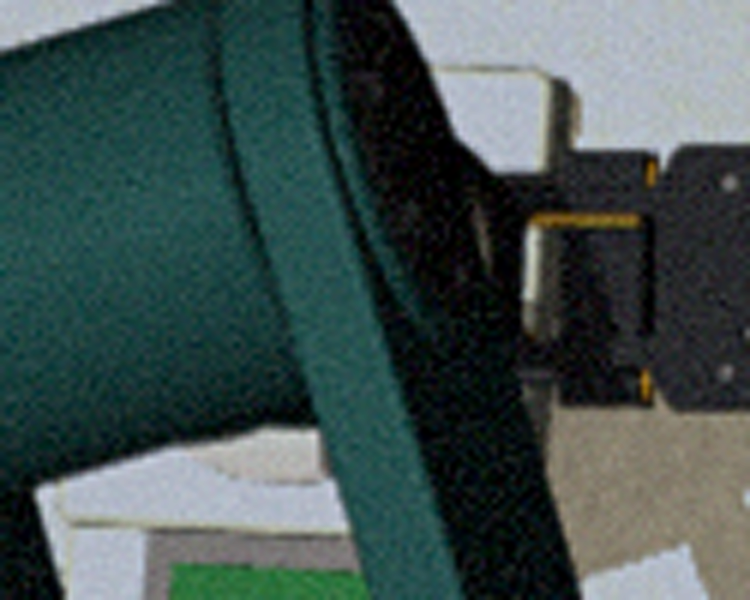

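Emit:
move_arm --motion '[0,0,0,0.01,0.38,0,0.6,0,0,0,0.01,0.38,0,0.6,0,0,0,0.01,0.38,0,0.6,0,0,0,0.01,0.38,0,0.6,0,0,0,0.01,0.38,0,0.6,0,0,0,0.01,0.38,0,0.6,0,0,0,0.01,0.38,0,0.6,0,0,0,0.01,0.38,0,0.6,0,0,0,0.01,0.38,0,0.6,0,0,0,0.01,0.38,0,0.6,0,0,0,0.01,0.38,0,0.6,0,0,0,0.01,0.38,0,0.6]'

```text
time: 24.23
tool_pos: [0.5079, -0.2409, 0.1887]
ee_rot: [-3.142, -0.001, 0.0]
wrist_force: [0.9, 0.5, -0.8]
width: 0.0567
finger_force: 0.0
```

```bash
python3 - <<'E'
from h import *
o=robot.get_obs();print(o['time'],o['tool_pos'])
im=robot.snapshot("top")[:,:,::-1].copy();cv2.imwrite("pics/raw_g.png",im)
im=cv2.resize(im[190:290,105:230],None,fx=6,fy=6,interpolation=cv2.INTER_CUBIC)
cv2.imwrite("pics/g.png",np.clip(255*(im/255.)**1.2*1.8,0,255).astype(np.uint8))
E
```

```text
24.2333 [ 0.5078831  -0.24090324  0.18871562]
```

View pics/g.png

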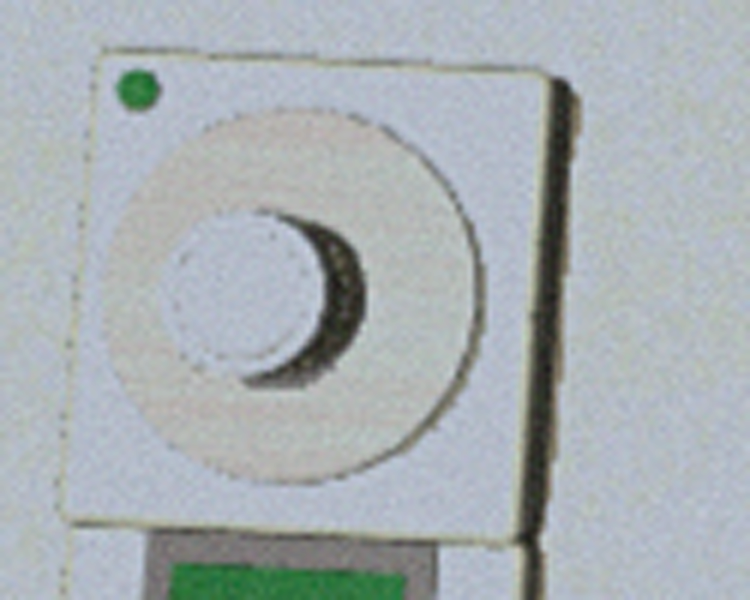

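The jar base is at about (287,305) and the pan centre at (292,295), so the jar is about 4 mm off centre, which is acceptable. Next I return the metal bottle.

Emit:
move_arm --motion '[0,0,0,0,0.25,0,0.6,0,0,0,0,0.25,0,0.6,0,0,0,0,0,0,0.6,0,0,0,0,0,0,0.6]'

```text
time: 24.62
tool_pos: [0.5078, -0.2898, 0.188]
ee_rot: [-3.141, 0.0, -0.001]
wrist_force: [0.3, 0.6, -0.6]
width: 0.0561
finger_force: 0.0
```

Emit:
move_arm --motion '[0,0,0,0.02,0.1,0,0.6,0,0,0,0,0,0.2,0.6,0,0,0,0,0,0.3,0.6,0,0,0,0,0,0.2,0.6,0,0,0,0,0,0,0.6,0,0,0,0,0,0,0.6]'

```text
time: 25.12
tool_pos: [0.5093, -0.2983, 0.1175]
ee_rot: [-3.14, 0.002, 0.001]
wrist_force: [0.4, -0.0, 0.8]
width: 0.0563
finger_force: 0.0
```

Emit:
move_arm --motion '[0,0,0,0,0.01,0.015,0.6,0,0,0,0,0,0,0.6,0,0,0,0,0,0,0,0,0,0,0,0,0,0,0,0,0,0,0,0,0,0,0,0,0,0,0,0,0,0,0,0,0,0,0]'

```text
time: 25.7
tool_pos: [0.5096, -0.3005, 0.1173]
ee_rot: [-3.141, -0.0, -0.0]
wrist_force: [-0.4, 0.7, 1.2]
width: 0.0285
finger_force: 30.0
```

Emit:
move_arm --motion '[0,0,0,0,0,-0.1,0,0,0,0,0,0,-0.2,0,0,0,0,0,0,-0.25,0,0,0,0,0,0,-0.2,0,0,0,0,0,0,-0.1,0,0,0,0,0.03,-0.15,0,0,0,0,0,0.07,-0.3,0,0,0,0,0,0.07,-0.3,0,0,0,0,0,0.07,-0.3,0,0,0,0,0,0.08,-0.3,0,0,0,0,0,0.08,-0.3,0,0,0,0,0,0.08,-0.3,0,0]'

```text
time: 26.7
tool_pos: [0.5567, -0.1029, 0.2002]
ee_rot: [-3.14, 0.003, 0.0]
wrist_force: [0.1, 0.5, -1.5]
width: 0.0285
finger_force: 30.0
```

Emit:
move_arm --motion '[0,0,0,0.08,-0.3,0,0,0,0,0,0.08,-0.3,0,0,0,0,0,0.08,-0.3,0,0,0,0,0,0.08,-0.3,0,0,0,0,0,0.05,-0.25,0,0,0,0,0,0.03,-0.15,0,0,0,0,0,0,0,0,0,0,0,0,0,0,0,0]'

```text
time: 27.37
tool_pos: [0.5965, 0.0555, 0.2003]
ee_rot: [3.141, 0.003, 0.002]
wrist_force: [-0.1, -0.5, -1.2]
width: 0.0283
finger_force: 30.0
```

Emit:
move_arm --motion '[0,0,0,0.01,-0.08,0,0,0,0,0,0,0,0,0,0,0,0,0,0,0.2,0,0,0,0,0,0,0.25,0,0,0,0,0,0,0.2,0,0,0,0,0,0,0.1,0,0,0,0,0,0,0,0,0,0,0,0,0,0,0]'

```text
time: 28.03
tool_pos: [0.5984, 0.0618, 0.127]
ee_rot: [3.141, 0.001, -0.001]
wrist_force: [0.1, -0.9, -2.2]
width: 0.0284
finger_force: 30.0
```

Emit:
move_arm --motion '[0,0,0,0,-0.02,0.05,0,0,0,0,0,0,0.02,0,0,0,0,0,0,0.01,0,0,0,0,0,0,0,0,0,0,0,0,0,0,0]'

```text
time: 28.45
tool_pos: [0.5987, 0.0644, 0.1195]
ee_rot: [3.141, -0.001, 0.0]
wrist_force: [-0.8, -0.7, -2.0]
width: 0.0289
finger_force: 30.0
```

Emit:
move_arm --motion '[0,0,0,-0.01,0,0.01,0,0,0,0,0,0,0,0,0,0,0,0,0,0,0.6,0,0,0,0,0,0,0.6,0,0,0,0,0,0,0.6,0,0,0,0,0,-0.2,0.6,0,0,0,0,0,-0.25,0.6,0,0,0,0,0,-0.15,0.6,0,0,0,-0.16,0.35,0,0.6,0,0,0,-0.16,0.35,0,0.6,0,0,0,-0.16,0.35,0,0.6,0,0,0,-0.16,0.35,0,0.6]'

```text
time: 29.45
tool_pos: [0.5328, -0.0767, 0.1784]
ee_rot: [3.141, -0.001, 0.001]
wrist_force: [-0.4, -0.5, -0.6]
width: 0.0563
finger_force: 0.0
```

Emit:
move_arm --motion '[0,0,0,-0.16,0.35,0,0.6,0,0,0,-0.16,0.35,0,0.6,0,0,0,-0.16,0.35,0,0.6,0,0,0,-0.16,0.35,0,0.6,0,0,0,-0.16,0.35,0,0.6,0,0,0,-0.16,0.35,0,0.6,0,0,0,0,0,0,0.6,0,0,0,0,0,0,0.6]'

```text
time: 30.12
tool_pos: [0.4366, -0.2872, 0.1781]
ee_rot: [-3.141, -0.0, -0.004]
wrist_force: [0.5, 1.2, 0.2]
width: 0.0568
finger_force: 0.0
```

Emit:
move_arm --motion '[0,0,0,-0.055,0.17,0,0.6,0,0,0,0,0,0,0.6,0,0,0,0,0,0.2,0.6,0,0,0,0,0,0.3,0.6,0,0,0,0,0,0.2,0.6,0,0,0,0,0,0.1,0.6,0,0,0,0,0,0,0.6,0,0,0,0,0,0,0.6]'

```text
time: 30.78
tool_pos: [0.4326, -0.3016, 0.0983]
ee_rot: [-3.141, -0.0, 0.001]
wrist_force: [-0.6, -0.3, 0.4]
width: 0.0565
finger_force: 0.0
```

Emit:
move_arm --motion '[0,0,0,-0.015,0.02,0,0.6,0,0,0,0,0,0,0.6,0,0,0,0,0,0,0,0,0,0,0,0,0,0,0,0,0,0,0,0,0,0,0,0,0,0,0,0,0,0,0,0,0,0,0]'

```text
time: 31.37
tool_pos: [0.4306, -0.3049, 0.0983]
ee_rot: [3.141, -0.0, -0.0]
wrist_force: [0.2, 0.4, -0.3]
width: 0.0295
finger_force: 30.0
```

Emit:
move_arm --motion '[0,0,0,0,0,-0.1,0,0,0,0,0,0,-0.2,0,0,0,0,0,0,-0.25,0,0,0,0,0,0,-0.2,0,0,0,0,0,0,-0.1,0,0,0,0,0.05,-0.15,0,0,0,0,0,0.1,-0.3,0,0,0,0,0,0.1,-0.3,0,0,0,0,0,0.1,-0.3,0,0,0,0,0,0.1,-0.3,0,0,0,0,0,0.1,-0.3,0,0,0,0,0,0.1,-0.3,0,0]'

```text
time: 32.37
tool_pos: [0.4953, -0.108, 0.1824]
ee_rot: [-3.141, 0.001, -0.0]
wrist_force: [0.3, -0.3, -1.9]
width: 0.0299
finger_force: 30.0
```

Emit:
move_arm --motion '[0,0,0,0.1,-0.3,0,0,0,0,0,0.1,-0.3,0,0,0,0,0,0.1,-0.3,0,0,0,0,0,0.05,-0.2,0,0,0,0,0,0,0,0,0,0,0,0,0,0,0,0]'

```text
time: 32.87
tool_pos: [0.5301, 0.0012, 0.1822]
ee_rot: [3.141, 0.002, 0.002]
wrist_force: [-0.4, -0.9, -1.3]
width: 0.0295
finger_force: 30.0
```

Emit:
move_arm --motion '[0,0,0,0.03,-0.02,0,0,0,0,0,0,0,0,0,0,0,0,0,0,0.2,0,0,0,0,0,0,0.25,0,0,0,0,0,0,0.2,0,0,0,0,0,0,0.1,0,0,0,0,0,0,0,0,0,0,0,0,0,0,0]'

```text
time: 33.53
tool_pos: [0.5334, 0.0017, 0.108]
ee_rot: [3.141, 0.001, -0.001]
wrist_force: [0.7, 0.0, -1.7]
width: 0.0294
finger_force: 30.0
```

Emit:
move_arm --motion '[0,0,0,0,-0.01,0.05,0,0,0,0,0,0,0.025,0,0,0,0,0,0,0.01,0,0,0,0,0,0,0,0,0,0,0,0,0,0,0]'

```text
time: 33.95
tool_pos: [0.5337, 0.0034, 0.0999]
ee_rot: [3.141, -0.001, 0.0]
wrist_force: [-0.4, -0.5, -1.7]
width: 0.0295
finger_force: 30.0
```

Emit:
move_arm --motion '[0,0,0,0,0,0.005,0,0,0,0,0,0,0,0,0,0,0,0,0,0,0.6,0,0,0,0,0,0,0.6,0,0,0,0,0,0,0.6,0,0,0,0,0,-0.2,0.6,0,0,0,0,0,-0.3,0.6,0,0,0,0,0,-0.2,0.6,0,0,0,0.06,0.35,0,0.6,0,0,0,0.06,0.35,0,0.6,0,0,0,0.06,0.35,0,0.6,0,0,0,0.06,0.35,0,0.6]'

```text
time: 34.95
tool_pos: [0.5579, -0.1379, 0.1698]
ee_rot: [3.141, -0.002, 0.001]
wrist_force: [0.7, -0.4, -0.6]
width: 0.0564
finger_force: 0.0
```

Emit:
move_arm --motion '[0,0,0,0.07,0.35,0,0.6,0,0,0,0.07,0.35,0,0.6,0,0,0,0.07,0.35,0,0.6,0,0,0,0.07,0.35,0,0.6,0,0,0,0,0.1,0,0.6,0,0,0,0,0,0,0.6,0,0,0,0,0,0,0.6]'

```text
time: 35.53
tool_pos: [0.5853, -0.2864, 0.1688]
ee_rot: [-3.14, 0.0, -0.001]
wrist_force: [0.5, 0.0, 0.6]
width: 0.0565
finger_force: 0.0
```

Emit:
move_arm --motion '[0,0,0,0.03,0.09,0,0.6,0,0,0,0,0,0,0.6,0,0,0,0,0,0.2,0.6,0,0,0,0,0,0.3,0.6,0,0,0,0,0,0.2,0.6,0,0,0,0,0,0.1,0.6,0,0,0,0,0,0,0.6,0,0,0,0,0,0,0.6]'

```text
time: 36.2
tool_pos: [0.5887, -0.2949, 0.0893]
ee_rot: [-3.142, 0.0, 0.001]
wrist_force: [0.3, 0.5, 0.2]
width: 0.0564
finger_force: 0.0
```

Emit:
move_arm --motion '[0,0,0,0,0,0,0,0,0,0,0,0,0,0,0,0,0,0,0,0,0,0,0,0,0,0,0,0,0,0,0,0,0,0,0]'

```text
time: 36.62
tool_pos: [0.5892, -0.296, 0.0907]
ee_rot: [3.14, -0.003, -0.0]
wrist_force: [-0.1, 0.9, 3.2]
width: 0.0355
finger_force: 30.0
```

Emit:
move_arm --motion '[0,0,0,0,0,-0.1,0,0,0,0,0,0,-0.2,0,0,0,0,0,0,-0.25,0,0,0,0,0,0,-0.2,0,0,0,0,0,0,-0.1,0,0,0,0,0.01,-0.15,0,0,0,0,0,0.01,-0.3,0,0,0,0,0,0.01,-0.3,0,0,0,0,0,0.01,-0.3,0,0,0,0,0,0.01,-0.3,0,0,0,0,0,0.01,-0.3,0,0,0,0,0,0.01,-0.3,0,0]'

```text
time: 37.62
tool_pos: [0.5941, -0.0978, 0.1718]
ee_rot: [-3.14, 0.004, 0.0]
wrist_force: [0.3, -0.9, -0.8]
width: 0.0357
finger_force: 30.0
```

Emit:
move_arm --motion '[0,0,0,0,-0.25,0,0,0,0,0,0,-0.15,0,0,0,0,0,0,0,0,0,0,0,0,0,0,0,0]'

```text
time: 37.95
tool_pos: [0.5949, -0.06, 0.1729]
ee_rot: [3.141, 0.002, 0.002]
wrist_force: [-0.1, -0.1, -0.2]
width: 0.0356
finger_force: 30.0
```

Emit:
move_arm --motion '[0,0,0,0.02,-0.03,0,0,0,0,0,0,0,0,0,0,0,0,0,0,0.2,0,0,0,0,0,0,0.25,0,0,0,0,0,0,0.2,0,0,0,0,0,0,0.08,0,0,0,0,0,0,0,0,0,0,0,0,0,0,0]'

```text
time: 38.62
tool_pos: [0.5976, -0.0584, 0.1011]
ee_rot: [3.141, 0.0, -0.001]
wrist_force: [1.1, -0.2, -1.0]
width: 0.0353
finger_force: 30.0
```

Emit:
move_arm --motion '[0,0,0,-0.01,-0.02,0.05,0,0,0,0,0,0,0.03,0,0,0,0,0,0,0.02,0,0,0,0,0,0,0,0,0,0,0,0,0,0,0]'

```text
time: 39.03
tool_pos: [0.5969, -0.0556, 0.0917]
ee_rot: [3.141, -0.001, 0.0]
wrist_force: [0.5, 0.9, 0.4]
width: 0.0353
finger_force: 30.0
```

Emit:
move_arm --motion '[0,0,0,0,0,0.005,0,0,0,0,0,0,0,0,0,0,0,0,0,0,0.6,0,0,0,0,0,0,0.6,0,0,0,0,0,0,0.6,0,0,0,0,0,-0.2,0.6,0,0,0,0,0,-0.3,0.6,0,0,0,0,0,-0.35,0.6,0,0,0,-0.1,0.38,-0.1,0.6,0,0,0,-0.1,0.38,0,0.6,0,0,0,-0.1,0.38,0,0.6,0,0,0,-0.1,0.38,0,0.6]'

```text
time: 40.03
tool_pos: [0.5561, -0.2089, 0.1858]
ee_rot: [3.141, -0.001, 0.001]
wrist_force: [0.7, 0.7, -0.9]
width: 0.0566
finger_force: 0.0
```

Emit:
move_arm --motion '[0,0,0,-0.1,0.38,0,0.6,0,0,0,-0.1,0.38,0,0.6,0,0,0,-0.1,0.38,0,0.6,0,0,0,0,0,0,0.6,0,0,0,0,0,0,0.6,0,0,0,0,0,0,0.6]'

```text
time: 40.53
tool_pos: [0.5264, -0.3214, 0.185]
ee_rot: [-3.141, 0.0, -0.001]
wrist_force: [-0.5, -0.4, -0.3]
width: 0.0562
finger_force: 0.0
```

```bash
python3 look.py k top 250 150 125 100 6; python3 look.py k2 scene 240 120 160 120 5
```

```text
40.5333 [ 0.5264 -0.3214  0.185 ] [ 0.032 -0.01   0.002 -0.    -0.    -0.002]
40.5833 [ 0.5267 -0.3206  0.1852] [ 0.021 -0.006  0.003 -0.004 -0.002 -0.   ]
```

View pics/k.png

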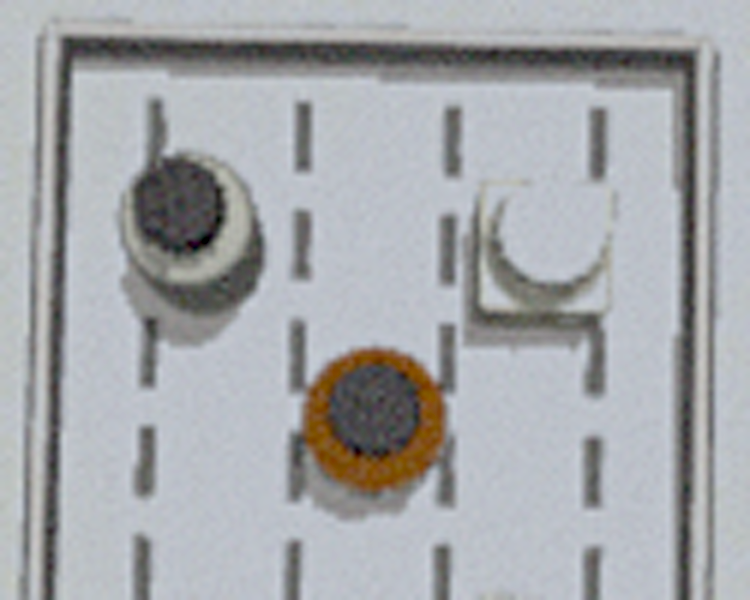

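View pics/k2.png

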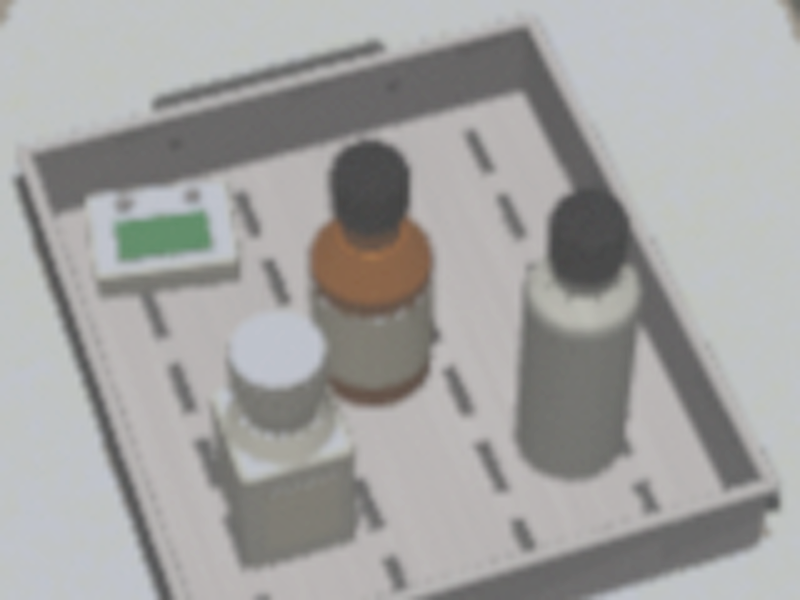

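All three bottles are upright within about 2 mm of their old spots: metal (180,205) against (184,202), round (375,410) against (375,412), square (552,232) against (556,226). The thermometer has not moved, so I hand the job in.

```bash
python3 -c "
from bench import robot
print(robot.close_job())"
```

```text
the job is handed in; nothing more can be done
None
```

The job is handed in: the jar is on the balance pan about 4 mm off centre, all three bottles are back upright within about 2 mm of their old spots, the thermometer is undisturbed, and the carton and pump bottle were never approached, though I did not check them in a final picture.

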